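Weigh a wrapped gift on the sprung hook

ROBOT

A 6-joint arm with a two-finger parallel gripper is mounted at the origin on the work surface. World frame = base frame: x ahead of the robot, y to its left, z up, the work surface at z = 0. Lengths are in m, angles in rad, forces in N, time in s.
With the tool pointing down it reaches from about 0.375 to 0.9 m from the base axis. Payload 3.1 kg.
Tool frame: the origin (TCP) lies on the centre line of the jaws, within the pads' length; the fingertips stand 22 mm ahead of it and the grasp point (between the pads) lies 3 mm ahead of it; z points along the fingers, x is the direction in which the jaws open and shut, and the axes are right-handed (so a half turn about z gives the same grasp; the last joint's range is limited). The gripper opens to 87 mm and grips with 3 to 60 N. Pads are 19 mm wide; open, the fingers measure 117 mm over their backs; the gripper's body (75 mm by 190 mm) begins 51 mm behind the grasp point.
Start: joints at [1.065, 0.527, 1.433, -0, 1.181, -0.178], TCP at [0.201, 0.592, 0.245] pointing down, gripper open.
Joint ranges: [-3.08, 3.08], [-0.75, 2.2], [0.22, 2.44], [-1.43, 4.57], [0, 2.65], [-2.85, 2.85]. Speed limits (rad/s): [2.79, 2.79, 3.14, 3.14, 3.14, 3.14].

INTERFACE

Orientations are given as a unit quaternion [x, y, z, w].
In Python, from rig import robot, camera, order gives the robot as it stands.
- The arm moves only by the shell command python3 -m pendant 'ROWS' [OPENING] [FORCE]. ROWS is JSON, a list of rows, each a list of 2 entries, a list of its own where there are three numbers: the shift along the tool's x, y, z in mm, then the turn about the tool's z in degrees. A call has 1 to 8 rows; each row shifts and turns the commanded pose from where the row before left it, along the tool's axes as they then stand; what a row does not reach is not made up. A row lasts 1/8 s, in which the tool goes at most 62.5 mm and 10.7 degrees, less where a joint would pass 70% of its speed; a pose out of reach is approached as far as the arm can. A call with a gripper value outside its range is refused whole. OPENING is the finger opening in mm, from 0 to 87, set as the call begins (- or left out, the last holds). The fingers move at their own pace and stop on an object; FORCE is the grip in N (left out, the last holds). Time passes only in rows, so rows that do not move let the fingers close. It gives the time, the measured TCP pose, the force and the opening at its end, in the units of the state.
- robot.get_obs(): the state, without advancing time (a new reading comes with each control period).
- camera(name): name is "side" or "top" or "wrist"; returns a dict with "pixels" (384x512x3 uint8, blue, green, red), "mtx" (3x3 intrinsics, pixels), "R" (3x3) and "t" (3): a world point X has camera coordinates R X + t. Camera axes: x right, y down, z forward; pixel columns grow to the right and rows downward; lengths in m; the calibration is good to about 2 mm. A picture is of the moment at which its call begins. There is no depth.
- order.hand_in(): hands the job in, once; it reports no verdict.
The state is a dict: "time": time; "q": joint angles; "joint_velocities": joint speeds; "joint_torque": joint torques, N m; "position": TCP position; "tool_rot": TCP orientation; "ft_force": force on the tool from outside, world axes, zero at the start; "moment": the same for the moment, N m; "grip_width": finger opening in m.
Only numpy, scipy, OpenCV 4.12 (cv2) and the standard library are available. Lean on these libraries where they do the work, as an engineer would, in place of code of your own. Each camera call takes 0.05 s, during which the arm holds its last target. There are 200 camera calls.

TASK

Weigh the blue wrapped gift for posting: hang it by the window of its red handle board on the hook of the parcel scale, letting the sprung hook take the weight gradually so that it neither drops nor springs back when you let go. Once the gift hangs free and the hook has come to rest, press the console's green button fully down to record the weight, let the button come back up, and leave the gift hanging. Do not force the hook, do not press the button before the hook is still, and leave the other things where they are.

Things in the scene. Friction and masses are not known exactly. Their poses are not given: they have to be found in the camera images.
- scale: Parcel scale, fixed to the table: a 160 x 150 x 16 mm grey foot with, at its middle, a 30 mm square aluminium column and a 50 x 60 mm grey head on top up to 380 mm high (a 14 mm stud on it reaches 402 mm). Origin: centre of the foot's underside, on the table, on the column's axis; z up. The steel hook reaches out from the column along the scale's own -x, so the gift is brought in from the -x side, moving to +x.
- hook_seat (a point): Middle of the hook's seat, on top of its bar, 140 mm from the column's axis along the scale's -x; 250 mm above the table when unloaded. The hook is an 8 mm round steel bar: a seat with 14 mm of level length, then an upturned point whose top is 13 mm above the seat and whose end is 24 mm farther out; behind the seat the bar steps up 12 mm and runs level back to the carriage. It goes down with the hook. Axes as the scale's.
- hook (a joint): Downward travel of the sprung hook in m: 0 unloaded, stop at 0.078. A soft spring: it dips some centimetres with the gift, short of the stop, and bobs for 1 to 3 s if disturbed. While the gift is held the hook just follows it: only the force on the tool tells when the spring bears all the weight. Lower at 30 to 40 mm/s; letting go with a newton too much or too little makes it jump.
- gift: The gift, loose: a blue box with white bands, 80 (x) x 100 (y) x 70 (z) mm, with an upright red rigid handle board on its top. Origin: centre of the box's underside; z up. The board is 10 mm thick in the gift's x, 70 mm wide in y, and runs from 70 to 185 mm height; it has one window right through along x, 44 mm wide (y) and 40 mm high, from 88 to 128 mm height. It weighs under 1 kg, differently each time, which cannot be seen.
- window_top (a point): Middle of the upper edge of the window in the gift's handle board, 128 mm above the gift's underside; this edge rests on the hook. Axes as the gift's.
- handle_grip (a point): Good place to pinch the handle board across its 10 mm thickness (along the gift's x): 168 mm above the gift's underside, 40 mm above window_top, 17 mm below the board's top edge. Axes as the gift's.
- console: Recording console, fixed: a grey box 90 (x) x 120 (y) x 30 mm with a green display at its +y end and a green button 25 mm to its -y side of the middle. Origin: centre of its underside on the table, z up.
- record_top (a point): Middle of the top face of the green push button on the console, 32 mm across, pressed straight down.
- record (a joint): Downward travel of the green button in m: 0 up, 0.006 fully down (sprung, about 4 N at full travel; pressing on to 6 N makes sure).
- tub: Yellow modelling-clay tub with a blue lid, 56 mm across, 60 mm high, loose; bystander. Origin: centre of its underside.
- tape: Orange roll of tape lying flat, 84 mm across, 24 mm high, loose; bystander. Origin: centre of its underside.
- present: Flat green present with red bands, 90 (x) x 130 (y) x 45 mm, loose; bystander. Origin: centre of its underside.
There are look-alikes about, which are no part of the job. There is more than one size of the gift; the job needs the middle-sized. What is shaped like the console but yellow is not meant.

How it is judged:
On the way, in this order (a step that is already met when the one before it is completed fails the run):
1. the gift hangs freely by its window on the hook's seat, let go of, with the hook dipped and at rest (distance between window_top and hook_seat below 0.015 m and value of joint hook above 0.008 m and contact force between gift and scale above 1 N and angle between gift's own z axis and vertical below 0.25 rad and velocity of joint hook between -0.012 and 0.012 m/s and contact force between the fingers and gift below 0.05 N and linear speed of gift below 0.05 m/s), for 0.4 s.
2. the green button is pressed down (5 of its 6 mm) while the gift hangs there (value of joint record above 0.005 m and distance between window_top and hook_seat below 0.015 m and value of joint hook above 0.008 m and contact force between gift and scale above 1 N and angle between gift's own z axis and vertical below 0.25 rad), for 0.05 s.
At the end, for the whole second after the job is handed in: The gift hangs on the hook (upper window edge within 15 mm of the seat, tilted less than 0.25 rad, hook dipped more than 8 mm and bearing more than 1 N), at rest (hook slower than 20 mm/s, gift slower than 50 mm/s), and the green button is back up (less than 1.5 mm down) (distance between window_top and hook_seat below 0.015 m and value of joint hook above 0.008 m and contact force between gift and scale above 1 N and angle between gift's own z axis and vertical below 0.25 rad and velocity of joint hook between -0.02 and 0.02 m/s and linear speed of gift below 0.05 m/s and value of joint record below 0.0015 m); the robot touches nothing.
It fails at once if the hook drops or springs back faster than 100 mm/s (velocity of joint hook above 0.1 m/s or velocity of joint hook below -0.1 m/s).
It fails at once if the gift is forced against the scale with more than 16 N (contact force between gift and scale above 16 N).
It fails at once if the button is pressed (more than 2 mm) while the gift is not on the hook or the hook is moving faster than 20 mm/s (value of joint record above 0.002 m and not (distance between window_top and hook_seat below 0.015 m and value of joint hook above 0.008 m and contact force between gift and scale above 1 N and angle between gift's own z axis and vertical below 0.25 rad and velocity of joint hook between -0.02 and 0.02 m/s)).
It fails at once if the tub, the tape or the green present is pushed more than 20 mm (distance of any of tub, tape, present from where it was at the start of the episode above 0.02 m).
It also fails if it takes over 61 s, if anything falls off the work surface, if the arm or the gripper's body presses on something with over 40 N, if the wrist force passes 120 N, or if a joint passes its speed limit or range.

## Working session

There is one attempt and no reset: what is moved stays moved. The work goes in short steps, Python scripts to look and compute and a shell command to move; the robot and the scene stay as the last step left them, time stands still between calls to the robot, and variables do not carry over. Pictures are saved under pics/ and viewed, about 8 in all and at most 12, crops included, and the job is handed in when it is done.

```bash
ls; mkdir -p pics
python3 - <<'E'
from rig import robot,camera
import cv2,numpy as np
for n in ("top","side"):
    c=camera(n); cv2.imwrite(f"pics/{n}0.png",c["pixels"]); print(n,np.round(c["mtx"],1).tolist(),np.round(c["R"],4).tolist(),np.round(c["t"],4).tolist())
print(robot.get_obs())
E
```

```text
pics
top [[424.9, 0.0, 256.6], [0.0, 424.9, 186.9], [0.0, 0.0, 1.0]] [[-0.0249, -0.9996, -0.0102], [-0.9864, 0.0262, -0.1623], [0.1625, 0.006, -0.9867]] [0.1493, 0.5586, 1.2692]
side [[432.3, 0.0, 251.0], [0.0, 432.3, 188.7], [0.0, 0.0, 1.0]] [[0.8169, -0.5766, -0.014], [-0.3097, -0.4181, -0.854], [0.4865, 0.702, -0.5201]] [-0.3787, 0.3579, 0.8089]
{'time': 0.1, 'q': array([ 1.06453212e+00,  5.28374649e-01,  1.43377327e+00, -4.59181049e-06,
        1.18137947e+00, -1.78518916e-01]), 'joint_velocities': array([ 4.28576820e-05, -3.80794487e-03, -3.59722642e-03, -8.52095158e-05,
        5.14872246e-04,  1.16617761e-04]), 'joint_torque': array([-1.90813425e-04, -4.40987456e+01, -1.77150929e+01,  6.34915754e-02,
        5.33531466e-02, -5.40097017e-05]), 'position': array([0.20087652, 0.59119372, 0.24366883]), 'tool_rot': array([ 8.12990242e-01,  5.82276507e-01, -8.73073463e-04,  4.16587332e-04]), 'ft_force': array([ 0.09818161,  0.31004022, -0.09989806]), 'moment': array([0.02886987, 0.01116557, 0.02148483]), 'grip_width': 0.08691530438194243}
```

View pics/top0.png

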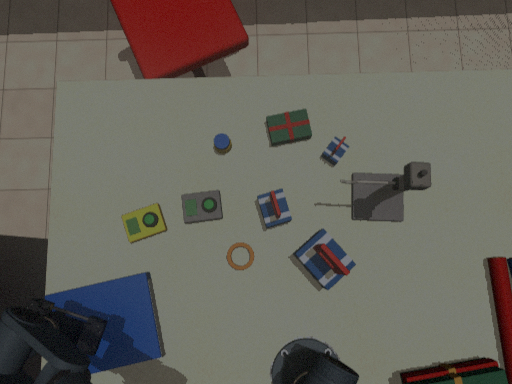

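View pics/side0.png

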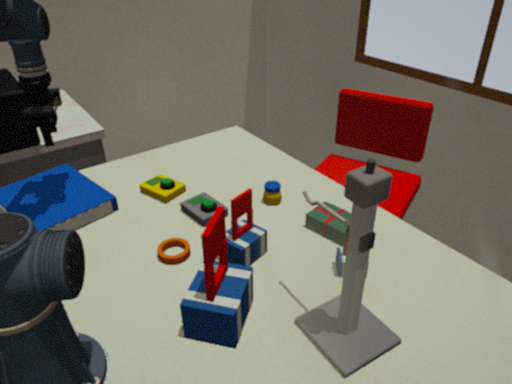

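Three blue gifts can be seen in the top view: a large one at (326,258), a middle one at (274,207) and a small one at (336,150). The middle-sized one at (274,207) fits the task. The console is the grey one at (202,206), not the yellow one at (144,222). The scale is at (378,197), with its hook pointing image-left (about +y) and ending near (343,181). Next I'll enlarge a crop to confirm.

```bash
python3 - <<'E'
import cv2,numpy as np
a=cv2.imread("pics/top0.png")[135:285,170:440]
b=cv2.imread("pics/side0.png")[150:350,180:400]
a=cv2.resize(a,None,fx=2.9,fy=2.9,interpolation=cv2.INTER_CUBIC)
cv2.imwrite("pics/crop.png",a)
E
cat > h.py <<'E'
import numpy as np
from rig import camera
CAM={'top':(np.array([[424.9,0,256.6],[0,424.9,186.9],[0,0,1]]),np.array([[-0.0249,-0.9996,-0.0102],[-0.9864,0.0262,-0.1623],[0.1625,0.006,-0.9867]]),np.array([0.1493,0.5586,1.2692])),
'side':(np.array([[432.3,0,251.0],[0,432.3,188.7],[0,0,1]]),np.array([[0.8169,-0.5766,-0.014],[-0.3097,-0.4181,-0.854],[0.4865,0.702,-0.5201]]),np.array([-0.3787,0.3579,0.8089]))}
def onz(cam,uv,z):
    K,R,t=CAM[cam] if isinstance(cam,str) else cam
    d=R.T@np.linalg.solve(K,[*uv,1]); o=-R.T@t
    return o+d*(z-o[2])/d[2]
def proj(cam,X):
    K,R,t=CAM[cam] if isinstance(cam,str) else cam
    p=K@(R@np.array(X)+t); return p[:2]/p[2]
E
```

```text
(no output)
```

View pics/crop.png

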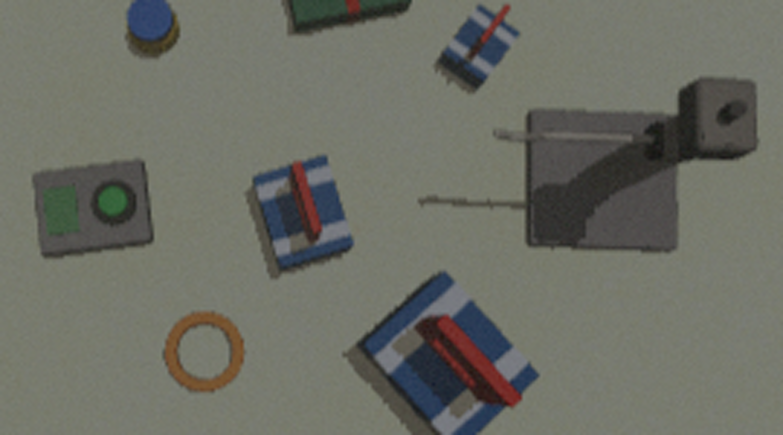

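Run:
```python
from h import *
f=lambda u,z:onz('top',(170+u[0]/2.9,135+u[1]/2.9),z)
def show(n,P,z):
    p=np.array([f(u,z) for u in P])[:,:2]; print(n,p.round(4).tolist(),'mean',p.mean(0).round(4),'edges',[round(float(np.linalg.norm(p[i]-p[i-1])),4) for i in range(len(p))],'ang',[round(float(np.degrees(np.arctan2(*(p[i]-p[i-1])[::-1]))),1) for i in range(len(p))])
show('gift',[(253,178),(327,156),(353,242),(280,270)],.07)
show('board',[(299,165),(315,238)],.185)
show('console',[(33,175),(143,160),(153,240),(42,256)],.03)
show('button',[(114,202)],.036)
show('foot',[(528,109),(678,115),(677,250),(527,246)],.016)
show('hooktip',[(495,134)],.259)
show('hook bar',[(640,139),(540,137)],.258)
show('head',[(693,79),(756,81),(754,150),(694,158)],.38)
show('tape',[(204,351)],.024)
show('tub',[(151,17)],.06)
```

```text
gift [[0.5292, 0.1335], [0.5504, 0.0555], [0.4597, 0.0318], [0.4327, 0.1081]] mean [0.493  0.0822] edges [0.0998, 0.0809, 0.0938, 0.0809] ang [14.8, -74.8, -165.3, 109.5]
board [[0.5243, 0.0889], [0.4543, 0.076]] mean [0.4893 0.0824] edges [0.0711, 0.0711] ang [10.4, -169.6]
console [[0.5444, 0.3711], [0.5577, 0.2521], [0.4708, 0.2423], [0.4568, 0.3611]] mean [0.5074 0.3066] edges [0.0882, 0.1197, 0.0874, 0.1196] ang [6.5, -83.7, -173.6, 96.7]
button [[0.5121, 0.283]] mean [0.5121 0.283 ] edges [0.0] ang [0.0]
foot [[0.6053, -0.1695], [0.5942, -0.3327], [0.4468, -0.3197], [0.4552, -0.1592]] mean [ 0.5254 -0.2453] edges [0.1504, 0.1636, 0.148, 0.1607] ang [-3.9, -93.9, 175.0, 87.0]
hooktip [[0.5364, -0.0845]] mean [ 0.5364 -0.0845] edges [0.0] ang [0.0]
hook bar [[0.5286, -0.2134], [0.5328, -0.1246]] mean [ 0.5307 -0.169 ] edges [0.0889, 0.0889] ang [-92.7, 87.3]
head [[0.5558, -0.221], [0.5528, -0.2709], [0.4972, -0.2643], [0.492, -0.2165]] mean [ 0.5244 -0.2432] edges [0.0639, 0.05, 0.056, 0.048] ang [-4.0, -93.4, 173.2, 96.1]
tape [[0.3523, 0.1902]] mean [0.3523 0.1902] edges [0.0] ang [0.0]
tub [[0.7085, 0.2389]] mean [0.7085 0.2389] edges [0.0] ang [0.0]
```

The crop confirms the choice: the middle gift's box measures about 81 x 97 mm against the stated 80 x 100 mm, and it has a red board. I'll move above it.

```bash
python3 -m pendant '[[[-39,44,-6],0],[[-39,44,-6],0],[[-39,44,-6],0],[[-39,44,-6],0],[[-39,44,-6],0],[[-39,44,-6],0],[[-39,44,-6],0],[[-39,44,-6],0]]' 87 && python3 -m pendant '[[[-39,44,0],0],[[-38,43,0],0],[[0,0,0],-10],[[0,0,0],-10.5],[[0,0,0],-10.5],[[0,0,0],0]]'
python3 - <<'E'
from rig import camera; import cv2,pickle
c=camera("wrist"); cv2.imwrite("pics/w1.png",c["pixels"]); pickle.dump((c["mtx"],c["R"],c["t"]),open("w1.pkl","wb"))
E
```

```text
time: 1.1
position: [0.4345, 0.1812, 0.2926]
tool_rot: [0.813, 0.582, -0.0, -0.0]
ft_force: [0.5, -0.4, 0.1]
grip_width: 0.0873
time: 1.85
position: [0.4913, 0.082, 0.2922]
tool_rot: [0.629, 0.778, -0.0, -0.0]
ft_force: [0.2, 0.0, -0.1]
grip_width: 0.0872
```

View pics/w1.png

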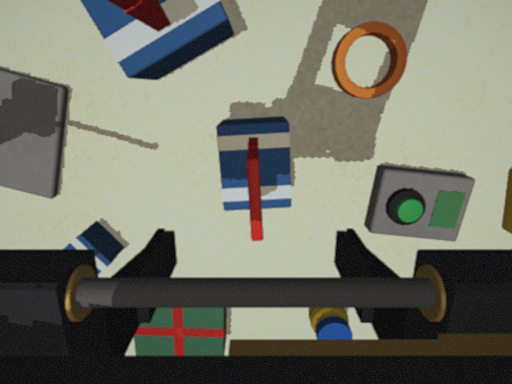

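Run:
```python
from h import *; import pickle
from scipy.optimize import least_squares
c=pickle.load(open("w1.pkl","rb"))
uv=np.array([(219,135),(290,132),(291,207),(223,210),(251,239),(263,239)])
p=np.array([onz(c,u,z)[:2] for u,z in zip(uv,[.07]*4+[.185]*2)]); print(p.round(4).tolist())
m=np.array([[.04,-.05],[-.04,-.05],[-.04,.05],[.04,.05],[.005,.035],[-.005,.035]])
best=None
for a0 in (-1.36,1.78):
    f=lambda v:((m@np.array([[np.cos(v[2]),np.sin(v[2])],[-np.sin(v[2]),np.cos(v[2])]])+v[:2])-p).ravel()
    r=least_squares(f,[.491,.082,a0]); print(r.x[:2].round(4),np.degrees(r.x[2]).round(1),r.cost,(r.fun*1e3).round(1))
# image processing: red board extent at top
```

```text
[[0.4666, 0.0365], [0.4472, 0.1117], [0.5317, 0.1337], [0.5519, 0.0565], [0.5271, 0.0862], [0.525, 0.0959]]
[0.4969 0.0839] -75.9 0.00011880968179586725 [-8.4 -3.6 -8.6 -1.2  4.   1.2  3.3  0.8  5.   1.4  4.6  1.4]
[0.4969 0.0839] -75.9 0.00011880968179954959 [-8.4 -3.6 -8.6 -1.2  4.   1.2  3.3  0.8  5.   1.4  4.6  1.4]
```

```bash
python3 -m pendant '[[[1,1,40],-2.4],[[0,0,40],0],[[0,0,30],0],[[0,0,11],0],[[0,0,0],0]]' && python3 -m pendant '[[[0,0,0],0],[[0,0,0],0],[[0,0,0],0],[[0,0,0],0],[[0,0,0],0],[[0,0,0],0]]' 0 30 && python3 -m pendant '[[[0,0,-4],0],[[0,0,-20],0],[[0,0,-40],0],[[0,0,-40],0],[[0,0,-40],0],[[0,0,0],0],[[0,0,0],0],[[0,0,0],0]]'
```

```text
time: 2.52
position: [0.4923, 0.0833, 0.1713]
tool_rot: [0.612, 0.791, -0.0, -0.0]
ft_force: [-0.4, -1.0, -0.4]
grip_width: 0.087
time: 3.28
position: [0.4923, 0.0833, 0.1716]
tool_rot: [0.611, 0.791, -0.0, 0.0]
ft_force: [-0.2, 0.4, -0.7]
grip_width: 0.0348
time: 4.28
position: [0.4914, 0.0833, 0.3142]
tool_rot: [0.611, 0.791, -0.001, -0.001]
ft_force: [0.6, 0.5, 0.5]
grip_width: 0.0005
```

The fingers close slowly at about 70 mm/s, so I lifted before they gripped. I'll open, look again and repeat.

```bash
python3 -m pendant '[[[0,0,0],0],[[0,0,0],0],[[0,0,0],0],[[0,0,0],0],[[0,0,0],0],[[0,0,0],0]]' 50
python3 - <<'E'
from rig import camera; import cv2,pickle
c=camera("wrist"); cv2.imwrite("pics/w2.png",c["pixels"]); pickle.dump((c["mtx"],c["R"],c["t"]),open("w2.pkl","wb"))
E
```

```text
time: 5.03
position: [0.4923, 0.0833, 0.3156]
tool_rot: [0.611, 0.791, 0.0, 0.0]
ft_force: [-1.0, 0.3, 0.7]
grip_width: 0.0478
```

View pics/w2.png

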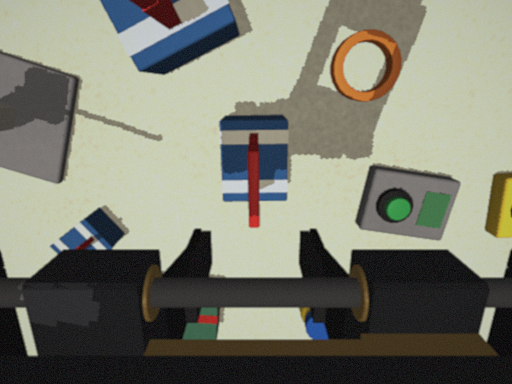

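The gift has not moved: the board is at (254,180), upright in the image and centred between the jaws. I'll descend and this time wait for the grip.

```bash
python3 -m pendant '[[[0,0,45],0],[[0,0,45],0],[[0,0,40],0],[[0,0,14],0],[[0,0,0],0]]' && python3 -m pendant '[[[0,0,0],0],[[0,0,0],0],[[0,0,0],0],[[0,0,0],0],[[0,0,0],0],[[0,0,0],0],[[0,0,0],0],[[0,0,0],0]]' 0 30
```

```text
time: 5.7
position: [0.4923, 0.0833, 0.1713]
tool_rot: [0.611, 0.791, -0.0, -0.0]
ft_force: [0.7, -0.4, 0.0]
grip_width: 0.0505
time: 6.7
position: [0.4923, 0.0833, 0.1716]
tool_rot: [0.611, 0.791, 0.0, -0.0]
ft_force: [-0.1, -0.9, 0.6]
grip_width: 0.0096
```

```bash
python3 -m pendant '[[[0,0,-4],0],[[0,0,-20],0],[[0,0,-40],0],[[0,0,-40],0],[[0,0,-30],0],[[0,0,-10],0],[[0,0,0],0],[[0,0,0],0]]'
python3 - <<'E'
from rig import robot
import numpy as np
print(robot.get_obs()['ft_force'],robot.get_obs()['position'])
E
```

```text
time: 7.7
position: [0.4911, 0.0833, 0.3138]
tool_rot: [0.611, 0.791, -0.001, -0.002]
ft_force: [0.5, -0.5, -5.5]
grip_width: 0.0093
[ 0.49751902 -0.48112795 -5.48820981] [0.49109827 0.08332327 0.31376393]
```

```bash
python3 -m pendant '[[[-12,1.6,0],0],[[-20,2.6,0],0],[[-25,3.3,0],3],[[-25,2.0,0],5],[[-24,0.5,0],5],[[-15,-1,0],5],[[0,0,0],0],[[0,0,0],0]]'
python3 - <<'E'
from rig import camera,robot; import cv2,pickle,numpy as np
F=[]
for n in ("top","side","wrist"):
    c=camera(n); cv2.imwrite(f"pics/{n}3.png",c["pixels"]); pickle.dump((c["mtx"],c["R"],c["t"]),open(n+"3.pkl","wb")); 
    F.append(robot.get_obs()['ft_force'])
print(np.mean(F,0))
t=cv2.imread("pics/top3.png")[160:225,290:440]; s=cv2.imread("pics/side3.png")[150:300,200:400]
a=cv2.resize(t,None,fx=5.3,fy=5.3,interpolation=cv2.INTER_CUBIC)[:,:795]
w=cv2.imread("pics/wrist3.png")
cv2.imwrite("pics/t3c.png",a); cv2.imwrite("pics/s3c.png",cv2.resize(s,None,fx=4,fy=4,interpolation=cv2.INTER_CUBIC))
E
```

```text
time: 8.7
position: [0.5237, -0.0331, 0.3153]
tool_rot: [0.728, 0.686, 0.0, -0.0]
ft_force: [0.0, 0.1, -4.6]
grip_width: 0.0098
[ 0.21514601 -0.02692566 -5.06588994]
```

View pics/s3c.png

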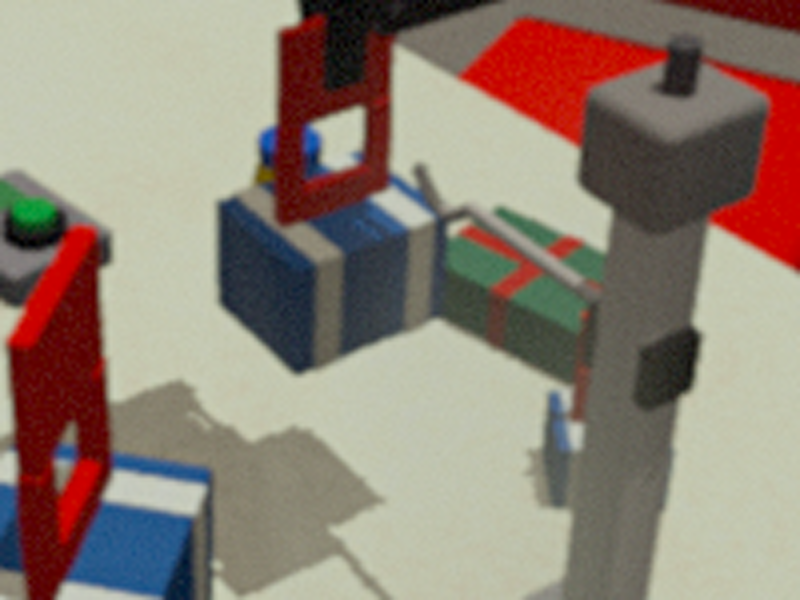

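View pics/wrist3.png

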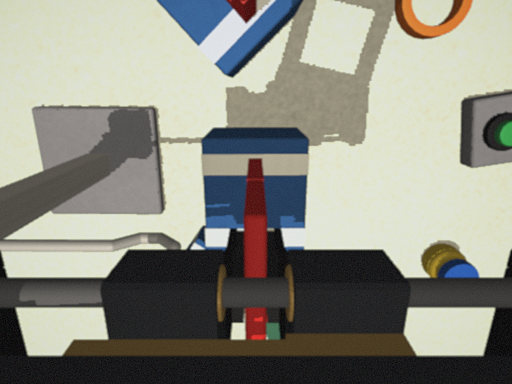

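Run:
```python
from h import *; import pickle
from scipy.optimize import least_squares
w=pickle.load(open("wrist3.pkl","rb"))
def tri(obs,x0=(.53,-.1,.255)):
    r=least_squares(lambda X:np.concatenate([proj(c,X)-u for c,u in obs]),x0); return r.x.round(4),r.fun.round(1)
print('tip',tri([(w,(178,248)),('side',(305.3,192.5)),('top',(341.2,181.2))]))
print('tip top+side',tri([('side',(305.3,192.5)),('top',(341.2,181.2))]))
print('seat',tri([(w,(148,237)),('side',(312,203))]))
for X in [(.5335,-.106,.25),(.535,-.082,.263),(.5335,-.106,.246),(.533,-.13,.262)]:
    print(X,proj(w,X).round(1),proj('side',X).round(1),proj('top',X).round(1))
# bar height .258 axis line from wrist and top
for u in [(20,244),(110,246)]: print(onz(w,u,.258).round(4))
for u in [(170+640/2.9,135+138.5/2.9),(170+540/2.9,135+137/2.9)]: print(onz('top',u,.258).round(4))
```

```text
tip (array([ 0.5402, -0.0857,  0.2555]), array([-0.3, -0. , -1. ,  0.3, -0.4, -1.2]))
tip top+side (array([ 0.5389, -0.0877,  0.2571]), array([-0.8,  0.2,  0.5, -0.9]))
seat (array([ 0.5372, -0.1095,  0.2425]), array([-0.1,  0.5, -1.2,  0.8]))
(0.5335, -0.106, 0.25) [148.7 237. ] [308.4 200.5] [348.4 182.7]
(0.535, -0.082, 0.263) [179.8 245.9] [301.4 189.6] [340.  181.5]
(0.5335, -0.106, 0.246) [150.5 234.5] [308.3 202.1] [348.1 182.9]
(0.533, -0.13, 0.262) [106.2 246.4] [316.8 200.8] [358.6 181.8]
[ 0.5298 -0.1886  0.258 ]
[ 0.5348 -0.1296  0.258 ]
[ 0.529  -0.2135  0.258 ]
[ 0.5328 -0.1246  0.258 ]
```

View pics/t3c.png

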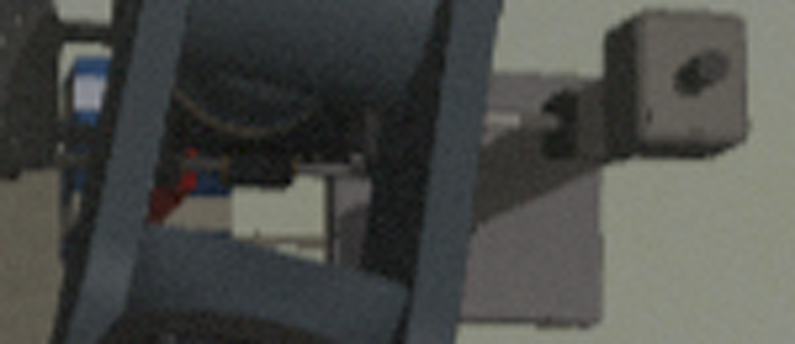

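The top view is blocked by the arm. The side view has the hook tip at about (305,192) and its seat at (311,203), and the wrist view has the seat at (148,237). Together these put the seat near (0.535, -0.107, 0.250). Next I'll line up sideways and move in.

```bash
python3 -m pendant '[[[0,8,0],0],[[0,8,0],0],[[-10,0,0],0],[[-12,0,0],0],[[-11,0,0],0],[[-10,0,0],0],[[-7,0,0],0],[[-5,0,0],0]]' && python3 -m pendant '[[[0,0,0],0],[[0,0,0],0]]'
python3 - <<'E'
from rig import camera; import cv2
c=camera("side"); s=c["pixels"][140:260,230:390]; cv2.imwrite("pics/s4.png",cv2.resize(s,None,fx=5,fy=5,interpolation=cv2.INTER_CUBIC))
E
```

```text
time: 9.85
position: [0.5363, -0.0893, 0.3156]
tool_rot: [0.728, 0.686, 0.0, -0.0]
ft_force: [0.5, -0.9, -5.1]
grip_width: 0.01
time: 10.1
position: [0.5363, -0.0884, 0.3155]
tool_rot: [0.728, 0.686, 0.0, -0.0]
ft_force: [0.4, 0.4, -4.4]
grip_width: 0.0098
```

View pics/s4.png

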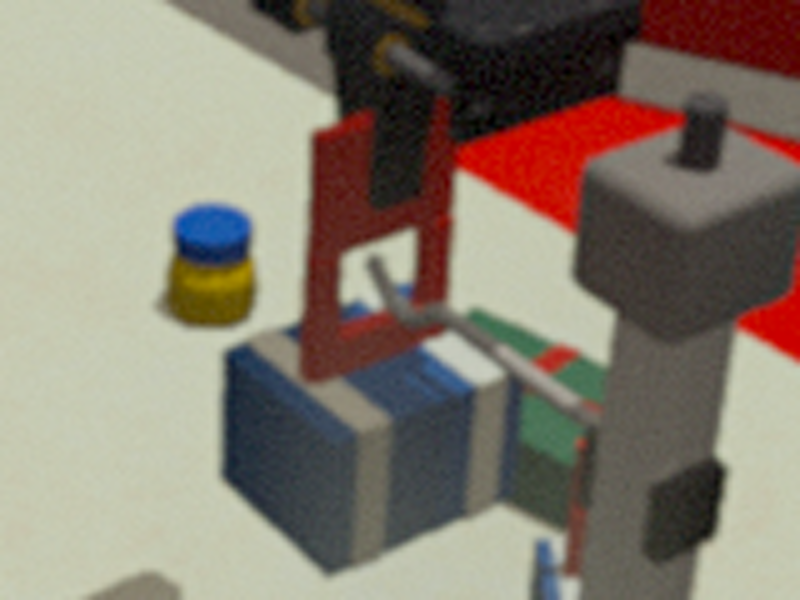

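The side crop shows the hook tip inside the window, near its middle at about (375,262), with the window spanning x 340–418. I'll go on to over the seat.

```bash
python3 -m pendant '[[[-6,0,0],0],[[-6,0,0],0],[[-6,0,0],0],[[0,0,0],0],[[0,0,5],0],[[0,0,5],0],[[0,0,5],0],[[0,0,4],0]]' && python3 -m pendant '[[[0,0,4],0],[[0,0,4],0],[[0,0,4],0],[[0,0,4],0]]'&& python3 -m pendant '[[[0,0,4],0],[[0,0,0],0]]'
cat > ft.py <<'E'
from rig import camera,robot; import numpy as np
F=[]
for i in range(8): camera("side"); F.append(robot.get_obs()['ft_force'])
o=robot.get_obs(); print(np.mean(F,0).round(2),np.std(F,0).round(2),o['position'].round(4),o['moment'].round(2))
E
python3 ft.py
```

```text
time: 11.15
position: [0.5352, -0.1065, 0.296]
tool_rot: [0.728, 0.686, -0.0, -0.0]
ft_force: [0.1, 0.9, -6.0]
grip_width: 0.0101
time: 11.65
position: [0.5354, -0.1066, 0.2805]
tool_rot: [0.728, 0.686, 0.0, 0.0]
ft_force: [-0.4, 0.7, -3.8]
grip_width: 0.0094
time: 11.9
position: [0.5354, -0.1066, 0.2764]
tool_rot: [0.728, 0.686, 0.0, -0.0]
ft_force: [-1.0, 0.3, -2.0]
grip_width: 0.0101
[-0.62  0.86 -2.48] [0.42 0.68 0.66] [ 0.5354 -0.1066  0.2767] [ 0.17  0.15 -0.03]
```

```bash
python3 -m pendant '[[[0,0,4],0],[[0,0,4],0],[[0,0,4],0],[[0,0,0],0],[[0,0,0],0]]' && python3 ft.py
```

```text
time: 12.92
position: [0.5355, -0.1068, 0.2647]
tool_rot: [0.728, 0.686, 0.0, 0.0]
ft_force: [-0.3, 1.6, -0.7]
grip_width: 0.0098
[ 0.47  0.9  -1.05] [0.54 0.33 0.65] [ 0.5355 -0.1067  0.2647] [ 0.21 -0.08  0.02]
```

```bash
sed -i 's/range(8)/range(16)/' ft.py; python3 -m pendant '[[[0,0,4],0],[[0,0,4],0],[[0,0,0],0],[[0,0,0],0]]' && python3 ft.py
```

```text
time: 13.82
position: [0.5355, -0.1067, 0.2566]
tool_rot: [0.728, 0.686, 0.0, 0.0]
ft_force: [-0.1, 0.6, -0.3]
grip_width: 0.0094
[0.85 0.77 0.28] [0.4  0.4  0.45] [ 0.5354 -0.1067  0.2566] [ 0.07 -0.21 -0.04]
```

```bash
python3 -m pendant '[[[0.5,0,-1],0],[[0,0,0],0],[[0,0,0],0]]' && python3 ft.py
python3 - <<'E'
from rig import camera; import cv2
c=camera("side"); s=c["pixels"][140:260,230:390]; cv2.imwrite("pics/s5.png",cv2.resize(s,None,fx=5,fy=5,interpolation=cv2.INTER_CUBIC))
E
```

```text
time: 15.0
position: [0.5354, -0.1066, 0.2576]
tool_rot: [0.728, 0.686, -0.0, 0.0]
ft_force: [0.2, -1.3, 0.2]
grip_width: 0.0098
[ 0.5  -2.34  0.17] [0.38 0.54 0.36] [ 0.5353 -0.1063  0.2575] [-0.52 -0.05  0.03]
```

View pics/s5.png

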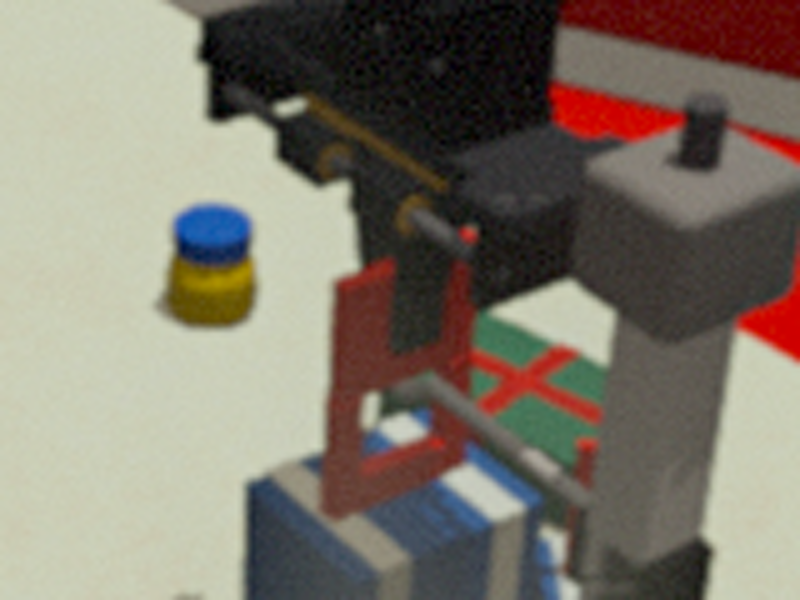

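The hook bears the upper window edge at about (425,385), with the board upright. I'll take out the small sideways preload and check again.

```bash
python3 -m pendant '[[[-0.4,0,-0.5],0],[[0,0,0],0],[[0,0,0],0]]' && python3 ft.py
```

```text
time: 16.23
position: [0.5352, -0.1063, 0.258]
tool_rot: [0.728, 0.686, 0.0, -0.0]
ft_force: [0.3, -1.4, -0.7]
grip_width: 0.0101
[ 0.23 -0.51  0.1 ] [0.51 0.46 0.38] [ 0.5353 -0.1064  0.258 ] [ 0.06 -0.07 -0.01]
```

Forces are balanced (Fz about 0.1 N, sideways under 0.6 N). Now I'll release, easing the grip first.

```bash
python3 -m pendant '[[[0,0,0],0],[[0,0,0],0],[[0,0,0],0],[[0,0,0],0]]' 0 3 && python3 -m pendant '[[[0,0,0],0],[[0,0,0],0],[[0,0,0],0],[[0,0,0],0],[[0,0,0],0],[[0,0,0],0]]' 40
python3 - <<'E'
from rig import camera; import cv2,numpy as np
a=camera("side")["pixels"]
for i in range(6): camera("side")
b=camera("side")["pixels"]; print(cv2.absdiff(a,b)[140:300,230:390].mean(), cv2.phaseCorrelate(np.float32(cv2.cvtColor(a,7)[190:290,270:350]),np.float32(cv2.cvtColor(b,7)[190:290,270:350])))
cv2.imwrite("pics/s6.png",cv2.resize(b[140:290,230:390],None,fx=4,fy=4,interpolation=cv2.INTER_CUBIC))
E
```

```text
time: 17.52
position: [0.5352, -0.1065, 0.258]
tool_rot: [0.728, 0.686, -0.0, -0.0]
ft_force: [-0.2, -0.2, 0.2]
grip_width: 0.0102
time: 18.27
position: [0.5353, -0.1066, 0.258]
tool_rot: [0.728, 0.686, -0.0, 0.0]
ft_force: [-0.2, -0.1, -0.2]
grip_width: 0.04
2.9928125 ((-0.09069896027831703, -0.04257370029912266), 0.9854490871429443)
```

View pics/s6.png

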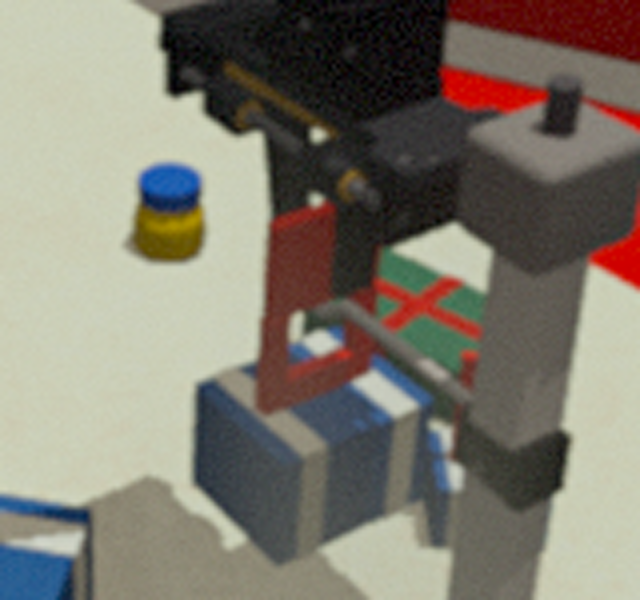

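The gift hangs free and still: image motion was under 0.1 px over 0.3 s, and the fingers stand clear on both sides. I'll go straight up, then over to the button.

```bash
python3 -m pendant '[[[0,0,-10],0],[[0,0,-20],0],[[0,0,-35],0],[[0,0,-35],0],[[0,0,-30],0]]' && python3 -m pendant '[[[48,-6,0],0],[[48,-6,0],0],[[48,-6,0],0],[[48,-6,0],0],[[48,-6,0],0],[[49,-6,0],0],[[49,-6,0],0],[[49,-5,0],0]]' 0 30 && python3 -m pendant '[[[0,0,50],0],[[0,0,50],0],[[0,0,50],0],[[0,0,50],0],[[0,0,0],0],[[0,0,0],0]]'
python3 - <<'E'
from rig import camera; from h import *; import cv2
c=camera("wrist"); w=(c["mtx"],c["R"],c["t"])
for X in [(.511,.2825,.036),(.511,.2825,.042)]: print(proj(w,X).round(1))
a=c["pixels"]; s=camera("side")["pixels"]
# green button centroid
for n,im,cam in (("wrist",a,w),("side",s,'side')):
    h=cv2.cvtColor(im,cv2.COLOR_BGR2HSV); m=cv2.inRange(h,(50,150,60),(75,255,255))
    k,l,st,ce=cv2.connectedComponentsWithStats(m); print(n,[(st[i].tolist(),ce[i].round(1).tolist(),onz(cam,ce[i],.04).round(4).tolist()) for i in range(1,k) if st[i][4]>25])
r=np.vstack([a[:,:400],]); s2=cv2.resize(s[140:290,170:390],None,fx=1.8,fy=1.8)
p=np.zeros((384,800,3),np.uint8); p[:,:400]=a[:,56:456]; p[:s2.shape[0],400:400+s2.shape[1]]=s2[:384,:400]
cv2.imwrite("pics/f.png",p)
E
```

```text
time: 19.3
position: [0.5355, -0.1066, 0.3904]
tool_rot: [0.728, 0.686, 0.0, 0.001]
ft_force: [-0.9, -0.9, -0.0]
grip_width: 0.04
time: 20.3
position: [0.511, 0.2841, 0.389]
tool_rot: [0.728, 0.686, 0.001, 0.0]
ft_force: [-0.5, -0.2, -0.2]
grip_width: 0.0006
time: 21.05
position: [0.5127, 0.283, 0.19]
tool_rot: [0.728, 0.686, 0.002, 0.001]
ft_force: [0.7, -0.0, 0.5]
grip_width: 0.0006
[254.4 179.3]
[254.4 181.1]
wrist [([450, 106, 39, 38, 944], [470.5, 124.9], [0.4724, 0.4728, 0.04])]
side [([161, 179, 11, 6, 49], [166.3, 181.5], [0.4757, 0.476, 0.04]), ([203, 200, 11, 7, 58], [207.8, 203.0], [0.5181, 0.292, 0.04])]
```

View pics/f.png

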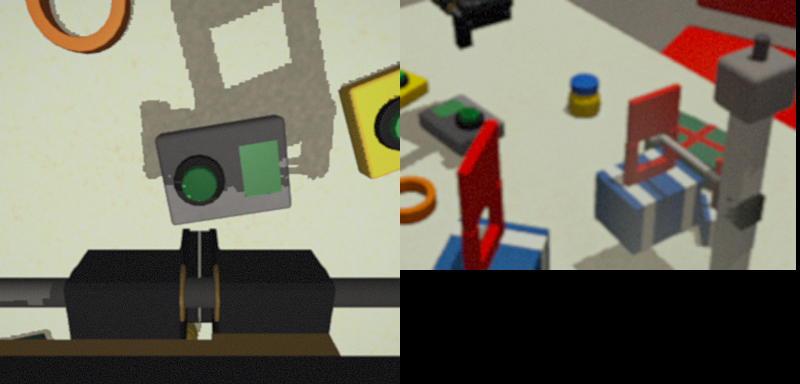

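The last view shows the green button on the grey console at wrist pixel (255,182), which matches my estimate (254,181). The gift hangs steady on the hook. I'll press down gently.

```bash
python3 -m pendant '[[[0,-1.5,40],0],[[0,0,40],0],[[0,0,30],0],[[0,0,4],0],[[0,0,0],0]]' && for i in 1; do python3 -m pendant '[[[0,0,2],0],[[0,0,2],0],[[0,0,0],0]]'; done; python3 -m pendant '[[[0,0,2],0],[[0,0,2],0],[[0,0,0],0]]'; python3 -m pendant '[[[0,0,2],0],[[0,0,0],0],[[0,0,0],0]]'
```

```text
time: 21.78
position: [0.5111, 0.2831, 0.0757]
tool_rot: [0.728, 0.686, 0.001, 0.001]
ft_force: [0.1, -0.5, -0.3]
grip_width: 0.0007
time: 22.15
position: [0.5112, 0.2831, 0.0711]
tool_rot: [0.728, 0.686, 0.002, 0.001]
ft_force: [2.3, 0.7, 1.5]
grip_width: 0.0005
time: 22.52
position: [0.5112, 0.2831, 0.0682]
tool_rot: [0.728, 0.686, 0.002, 0.001]
ft_force: [0.3, -0.5, 14.8]
grip_width: 0.0007
time: 22.9
position: [0.5112, 0.2831, 0.068]
tool_rot: [0.728, 0.686, 0.002, 0.001]
ft_force: [-2.6, -0.5, 25.8]
grip_width: -0.0
```

The hard stop is reached at 26 N. Retracting stepwise will show whether the full 6 mm spring travel was used.

```bash
sed -i 's/range(16)/range(6)/' ft.py; python3 -m pendant '[[[0,0,-3],0],[[0,0,0],0]]' >/dev/null; python3 ft.py;  python3 -m pendant '[[[0,0,-1],0],[[0,0,0],0]]'>/dev/null; python3 ft.py; python3 -m pendant '[[[0,0,-1.5],0],[[0,0,0],0]]'>/dev/null; python3 ft.py; python3 -m pendant '[[[0,0,-1.5],0],[[0,0,0],0]]'>/dev/null; python3 ft.py; python3 -m pendant '[[[0,0,-1.5],0],[[0,0,0],0]]'>/dev/null; python3 ft.py;python3 -m pendant '[[[0,0,-2],0],[[0,0,0],0]]'>/dev/null; python3 ft.py
```

```text
[ 0.69  0.58 11.43] [0.26 0.37 0.58] [0.5111 0.2831 0.0683] [ 0.15 -0.18 -0.02]
[2.09 0.73 6.33] [0.43 0.61 0.54] [0.5107 0.2829 0.0684] [ 0.23 -0.37 -0.01]
[1.95 0.61 3.3 ] [0.36 0.34 0.3 ] [0.5096 0.2825 0.0694] [ 0.09 -0.42  0.05]
[1.15 0.12 2.49] [0.24 0.57 0.27] [0.5094 0.2824 0.0709] [ 0.01 -0.22  0.01]
[ 1.1  -0.5   2.23] [0.47 0.28 0.33] [0.5094 0.2825 0.0724] [-0.09 -0.07 -0.02]
[-0.55  0.18  1.11] [0.72 0.43 0.32] [0.5093 0.2825 0.0744] [0.03 0.11 0.02]
```

Spring force fell from about 4 N at the stop (z 0.0684) to about 1 N at z 0.0744. That is the button's full 6 mm, so the press was complete. I'll lift clear, check the gift is still, then hand in.

```bash
python3 -m pendant '[[[0,0,-10],0],[[0,0,-30],0],[[0,0,-40],0],[[0,0,0],0],[[0,0,0],0],[[0,0,0],0]]'
python3 - <<'E'
from rig import camera,order; import cv2,numpy as np
g=lambda a:np.float32(cv2.cvtColor(a,cv2.COLOR_BGR2GRAY)[215:290,270:350])
a=camera("side")["pixels"]
for i in range(6): camera("side")
b=camera("side")["pixels"]; print(cv2.phaseCorrelate(g(a),g(b)))
s=cv2.resize(cv2.imread("pics/s6.png"),(160,150),interpolation=cv2.INTER_AREA)
s=np.float32(cv2.cvtColor(s,cv2.COLOR_BGR2GRAY))[75:150,40:120]
d=cv2.phaseCorrelate(s,g(b)); print('vs release',d)
ok=np.hypot(*d[0])<2
print(ok)
if ok: order.hand_in()
E
```

```text
time: 26.95
position: [0.5088, 0.2822, 0.1534]
tool_rot: [0.728, 0.686, -0.001, -0.001]
ft_force: [-0.2, 0.4, 0.1]
grip_width: 0.0006
((0.019463661168245494, 0.48912235875857846), 0.9806274277369181)
vs release ((0.029223156233300074, 0.49239385149159887), 0.8684735711415609)
True
the job is handed in; nothing more can be done
```

The middle-sized blue gift is hanging by its window on the scale hook, the weight has been recorded with the green button, and I handed the job in at about 27 s. No verdict came back.

- **Hanging:** I lowered the gift until the force on the tool was about 0.1 N, so the spring carried all of its roughly 5 N weight. I then eased the grip and opened the fingers. In the images the gift moved less than 0.1 px over the next 0.3 s.
- **Button:** I pressed down to the hard stop. Backing off, the spring force faded over about 6 mm of travel, which matches a full press. I then lifted well clear, and the tool force read about 0.
- **First grasp missed:** I lifted before the slowly closing fingers had gripped. The gift had not moved, so I repeated the grasp.
- **Pressed harder than needed:** the button press reached about 26 N, where about 6 N was enough. This is under the 40 N limit.
- **Last stillness check not perfectly clean:** two side images taken just before handing in differed by 0.49 px vertically. The later one also differed by about 0.5 px from the image taken after release. I took this as image noise but did not check it further.

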